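# Match a coffee tamper to its filter basket

## Task

Find the filter basket that belongs to the coffee tamper standing by itself in front of the wooden stand: pick it up by its handle and set it down slowly and squarely on the baskets one after another, beginning with the smallest at the left, pressing only gently, until it slips into one. Lower it to the floor of that first basket it enters, let it go there upright, and leave the two other tampers and everything else where they are.

Things in the scene. Friction and masses are not known exactly. Their poses are not given: they have to be found in the camera images.
- stand: low dark-wood stand, 86 mm deep (its x), 306 mm long (its y), fixed to the worktop, holding a row of four open steel filter baskets. Origin: centre of its underside, on the worktop. z up; +y runs along the row towards the smallest basket, which is at the left end seen from the robot. It may be turned up to 0.2 rad. It does not yield: a tamper landed on it faster than about 20 mm/s jolts hard.
- basket_1 (a point): centre of the mouth of basket 1 of 4 (1 = smallest, at the left; 4 = largest, at the right), level with its steel rim, 46 mm above the worktop. Straight round bore of 46 mm, square-edged mouth, flat floor 20 mm below the rim; the rim is a flat steel flange 58 mm across. Axes as the stand's.
- basket_2 (a point): centre of the mouth of basket 2 of 4 (1 = smallest, at the left; 4 = largest, at the right), level with its steel rim, 46 mm above the worktop. Straight round bore of 51 mm, square-edged mouth, flat floor 20 mm below the rim; the rim is a flat steel flange 63 mm across. Axes as the stand's.
- basket_3 (a point): centre of the mouth of basket 3 of 4 (1 = smallest, at the left; 4 = largest, at the right), level with its steel rim, 46 mm above the worktop. Straight round bore of 56 mm, square-edged mouth, flat floor 20 mm below the rim; the rim is a flat steel flange 68 mm across. Axes as the stand's.
- basket_4 (a point): centre of the mouth of basket 4 of 4 (1 = smallest, at the left; 4 = largest, at the right), level with its steel rim, 46 mm above the worktop. Straight round bore of 61 mm, square-edged mouth, flat floor 20 mm below the rim; the rim is a flat steel flange 73 mm across. Axes as the stand's.
- tamper_a_mid (a point): point on the axis of one of three look-alike coffee tampers, half-way up (48 mm above its underside); z up its axis. Disc across 49.2, 54.2 or 59.2 mm, one each, which is which is not told. Any one of the three stands by itself on the worktop between robot and stand: that one is to be matched. The two others stand at the right of the worktop, nearer to each other than to it.
- tamper_a: the tamper of tamper_a_mid; origin at the centre of its underside, z up. 96 mm tall, 0.24 to 0.39 kg: a flat steel disc at the bottom, 11 mm thick with a square lower edge, a thin neck, and a round dark-wood handle, 32 mm across from 41 to 96 mm above the underside, to grip it by.
- tamper_b_mid (a point): point on the axis of one of three look-alike coffee tampers, half-way up (48 mm above its underside); z up its axis. Disc across 49.2, 54.2 or 59.2 mm, one each, which is which is not told. Any one of the three stands by itself on the worktop between robot and stand: that one is to be matched. The two others stand at the right of the worktop, nearer to each other than to it.
- tamper_b: the tamper of tamper_b_mid; origin at the centre of its underside, z up. 96 mm tall, 0.24 to 0.39 kg: a flat steel disc at the bottom, 11 mm thick with a square lower edge, a thin neck, and a round dark-wood handle, 32 mm across from 41 to 96 mm above the underside, to grip it by.
- tamper_c_mid (a point): point on the axis of one of three look-alike coffee tampers, half-way up (48 mm above its underside); z up its axis. Disc across 49.2, 54.2 or 59.2 mm, one each, which is which is not told. Any one of the three stands by itself on the worktop between robot and stand: that one is to be matched. The two others stand at the right of the worktop, nearer to each other than to it.
- tamper_c: the tamper of tamper_c_mid; origin at the centre of its underside, z up. 96 mm tall, 0.24 to 0.39 kg: a flat steel disc at the bottom, 11 mm thick with a square lower edge, a thin neck, and a round dark-wood handle, 32 mm across from 41 to 96 mm above the underside, to grip it by.
- coffee_tin: coffee tin, a bystander on the worktop; origin at the centre of its underside.
- sugar_canister: sugar canister, a bystander on the worktop; origin at the centre of its underside.
- milk_jug: milk jug, a bystander on the worktop; origin at the centre of its underside.
- mug_striped: striped mug, a bystander on the worktop; origin at the centre of its underside.
- mug_white: white mug, a bystander on the worktop; origin at the centre of its underside.
- teaspoon: teaspoon, a bystander on the worktop; origin at the centre of its underside.
- kitchen_timer: kitchen timer, a bystander on the worktop; origin at the centre of its underside.
Mind the look-alikes: they are no part of the job. What is shaped like the tamper_a but yellow is not meant.

How it is judged:
By the outcome, as a careful person would: the job done as asked, in the order asked, and still so for the second after the job is handed in, with the robot touching nothing.
It also fails if it takes over 72 s, if anything falls off the work surface, if the arm or the gripper's body presses on something with over 40 N, if the wrist force passes 120 N, or if a joint passes its speed limit or range.

## Robot

A 6-joint arm with a two-finger parallel gripper is mounted at the origin on a cart in front of the work surface, level with it; the furniture and walls round the work are solid. World frame = base frame: x ahead of the robot, y to its left, z up, the work surface at z = 0. Lengths are in m, angles in rad, forces in N, time in s.
With the tool pointing down it reaches from about 0.25 to 0.8 m from the base axis. Payload 8.5 kg.
Tool frame: the origin (TCP) lies midway between the tips of the shut fingers; the grasp point (between the pads) lies 19 mm behind it (bot.grip_depth is the distance from the TCP to the grasp point, in m); z points along the fingers, y is the line along which they close (so a half turn about z gives the same grasp; the last joint's range is limited). The gripper opens to 85 mm and grips with 20 to 120 N. Pads are 22 mm wide; open, the fingers measure 114 mm over their backs; the gripper's body (76 mm by 85 mm) begins 54 mm behind the grasp point. The pads swing forward as they close: fully open they stand 13 mm farther back than shut.
Start: joints at [1.335, 0.238, -0.013, 1.319, 0, 1.571], TCP at [0.123, 0.51, 0.231] pointing down, gripper open.
Joint ranges: [-2.66, 2.66], [-1.03, 1.9], [-1.14, 1.46], [-1.82, 2.27], [-1.45, 1.34], [-3.14, 3.14]. Speed limits (rad/s): [2.22, 2.22, 2.79, 3.14, 3.14, 3.14].

## Interface

Orientations are given as a unit quaternion [w, x, y, z].
In Python, from rig import bot gives the robot as it stands.
- The arm moves only by the tool send_rows, never from a script. Its argument "plan" is a list of rows, each an object with "grip": the finger opening in m, from 0 to 0.0854; "xyz": the shift along the tool's x, y, z in m, a list of three; "turn": the turn, a rotation vector about the tool's x, y, z in degrees, a list of three. A call has 1 to 10 rows; each row is the pose to reach, as a shift and turn from the pose commanded when the call began, along the tool's axes at that moment; what a row does not reach only later rows make up. A row lasts 1/8 s, in which the tool goes at most 62.5 mm and 10.7 degrees, less where a joint would pass 70% of its speed; a pose out of reach is approached as far as the arm can. A call with a gripper value outside its range is refused whole. The fingers move at their own pace and stop on an object; "squeeze" is the grip in N (left out, the last holds). Time passes only in rows, so rows that repeat a pose let the fingers close. It gives the time, the measured TCP pose, the force, the opening and the grip force at its end, in the units of the state.
- bot.state(): the state, without advancing time (a new reading comes with each control period).
- bot.read_camera(name): name is "scene" or "side" or "wrist"; returns (picture, depth): 480x640x3 uint8, red, green, blue; 480x640 float32, m along the optical axis (not along the pixel's ray), 0 where there is no reading.
- bot.get_calibration(name): a dict with "vfov" (degrees; the focal length in pixels is half the picture's height over the tangent of half this angle, whatever the lens; pixels are square), "cx", "cy" (the principal point, pixels), "T" (4x4, takes a point from camera to world coordinates). Camera axes: x right, y up, looking along -z (the intrinsics and any distortion apply to the point x, -y, -z); pixel columns grow to the right and rows downward; lengths in m; the calibration is good to about 2 mm. A picture is of the moment at which its call begins: read the wrist's pose just before it. get_calibration takes no time and is no camera call; for the wrist camera it gives the pose at the moment of the call.
- bot.sign_off(): hands the job in; it is judged then, once.
Trained networks look in the newest picture that a camera, given by its name, has taken for a name from the list of things; names that differ only in an ending like _2 or _b are one class to them, and where a whole thing is asked for, a point or a joint stands for the part that bears it (a point fixed in the world has none). Each returns a list of dicts, best first, with "conf" (0 to 1); they miss things now and then, are a little off and sometimes report something else, mostly with a low value. They report only what shows in the picture. A call takes as long as a camera call. They do not tell look-alikes from the thing itself.
- bot.look_for(camera, target): "rect" ([centre column, centre row, width, height] in pixels, round what is visible of it).
- bot.cut_out(camera, target): "region" (480x640 bool, what is visible of it) and "rect" ([centre column, centre row, width, height] in pixels, round what is visible of it).
The state is a dict: "t": time; "joint_pos": joint angles; "qd": joint speeds; "joint_efforts": joint torques, N m; "eef_pos": TCP position; "tcp_rot": TCP orientation; "ft_force": force on the tool from outside, world axes, zero at the start; "ft_torque": the same for the moment, N m; "width": finger opening in m; "grip_force": force on a finger pad.
Only numpy, scipy, OpenCV 4.12 (cv2) and the standard library are available. Lean on these libraries where they do the work, as an engineer would, in place of code of your own. Each camera call takes 0.05 s, during which the arm holds its last target. There are 200 camera calls.

## Working session

There is one attempt and no reset: what is moved stays moved. The work goes in short steps, Python scripts to look and compute and a tool call to move; the robot and the scene stay as the last step left them, time stands still between calls to the robot, and variables do not carry over. Pictures are saved under pics/ and viewed, at most 10 in all, crops included, and the job is handed in when it is done.

Besides the shell and the picture viewer there is one more tool, called after "Emit:" as a command line: name --argument value ..., lists and objects as JSON in quotes. send_rows: Moves the arm, as the interface text tells. Its arguments: {"type":"object","properties":{"plan":{"type":"array","items":{"type":"object","properties":{"grip":{"type":"number"},"xyz":{"type":"array","items":{"type":"number"}},"turn":{"type":"array","items":{"type":"number"}}}}},"squeeze":{"type":"number"}},"required":["plan"]}

```bash
mkdir -p pics
cat > h.py <<'E'
import numpy as np, cv2
from rig import bot
def pts(cam,d=None,cal=None):
    c=cal or bot.get_calibration(cam); f=240/np.tan(np.radians(c['vfov'])/2)
    v,u=np.mgrid[0:480,0:640]
    P=np.stack([(u-c['cx'])*d/f,-(v-c['cy'])*d/f,-d],-1)
    W=P@c['T'][:3,:3].T+c['T'][:3,3]; W[d<=0]=np.nan
    return W
E
python3 - <<'E'
from h import *
print(bot.state())
for n in ("scene","side"):
    im,d=bot.read_camera(n); cv2.imwrite(f'pics/{n}.png',im[:,:,::-1]); np.savez(f'{n}.npz',im=im,W=pts(n,d))
    c=bot.get_calibration(n); print(n,{k:c[k] for k in c if k!='T'},np.round(c['T'],3).tolist())
    W=pts(n,d)
    for t in ("tamper_a","stand"):
        for r in bot.cut_out(n,t):
            Q=W[r['region']]; Q=Q[~np.isnan(Q[:,0])]
            print(n,t,round(r['conf'],2),np.round(r['rect']),np.round(np.median(Q,0),3) if len(Q) else None)
E
```

```text
{'t': 0.0, 'joint_pos': array([ 1.33498973e+00,  2.38753999e-01, -1.42741150e-02,  1.31919786e+00,
       -2.84735602e-05,  1.57080790e+00]), 'qd': array([-0.00076448,  0.00041547, -0.00042401, -0.00050882,  0.00325634,
        0.00012744]), 'joint_efforts': array([-4.34839685e-04, -5.38784766e+01,  3.46444774e+01,  1.82536268e-02,
        3.15213993e-05, -1.16304108e-05]), 'eef_pos': array([0.12256325, 0.51005473, 0.23068394]), 'tcp_rot': array([-6.99429925e-05,  1.17636025e-01,  9.93056521e-01, -7.11536963e-04]), 'ft_force': array([-0.29290041,  0.43552027,  0.41536605]), 'ft_torque': array([-0.00303354, -0.0361912 , -0.01253289]), 'grip_force': 0.0, 'width': 0.08524874540347832}
scene {'vfov': 43.5112838812247, 'cx': 324.10705001413044, 'cy': 249.40439772825133} [[0.549, 0.445, -0.708, -0.599], [-0.836, 0.279, -0.473, -0.846], [-0.013, 0.851, 0.525, 0.935], [0.0, 0.0, 0.0, 1.0]]
scene tamper_a 0.87 [302. 296.  21.  38.] [ 0.377 -0.126  0.039]
scene tamper_a 0.78 [402. 280.  24.  36.] [ 0.571 -0.3    0.031]
scene tamper_a 0.62 [443. 304.  22.  36.] [ 0.539 -0.437  0.043]
scene tamper_a 0.58 [280. 277.  21.  40.] [ 0.42 -0.02  0.04]
scene tamper_a 0.48 [312. 245. 102.  54.] [0.609 0.01  0.038]
scene stand 0.69 [311. 246. 101.  51.] [0.608 0.014 0.038]
side {'vfov': 55.56188667412006, 'cx': 321.50740299733263, 'cy': 239.9771174903723} [[1.0, 0.008, -0.003, 0.57], [-0.005, 0.374, -0.927, -1.093], [-0.006, 0.927, 0.374, 0.493], [0.0, 0.0, 0.0, 1.0]]
side tamper_a 0.95 [310. 338.  24.  60.] [ 0.55  -0.446  0.046]
side tamper_a 0.83 [328. 298.  26.  52.] [ 0.583 -0.308  0.043]
side tamper_a 0.81 [268. 244.  20.  35.] [ 0.432 -0.025  0.043]
side tamper_a 0.71 [245. 261.  22.  43.] [ 0.39  -0.132  0.044]
side stand 0.81 [344. 249.  33.  55.] [ 0.628 -0.043  0.044]
```

View pics/scene.png

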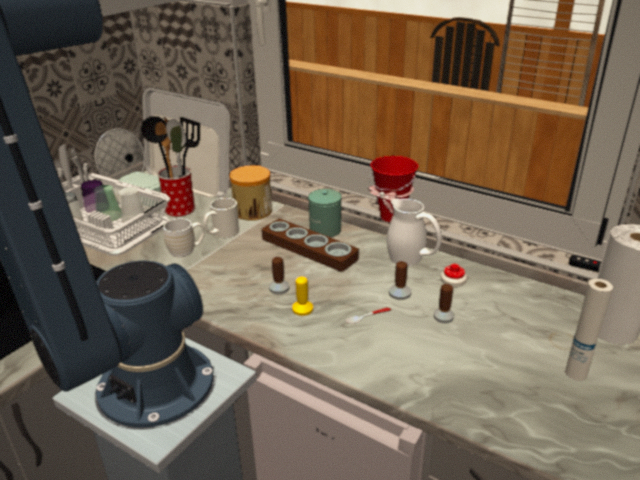

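View pics/side.png

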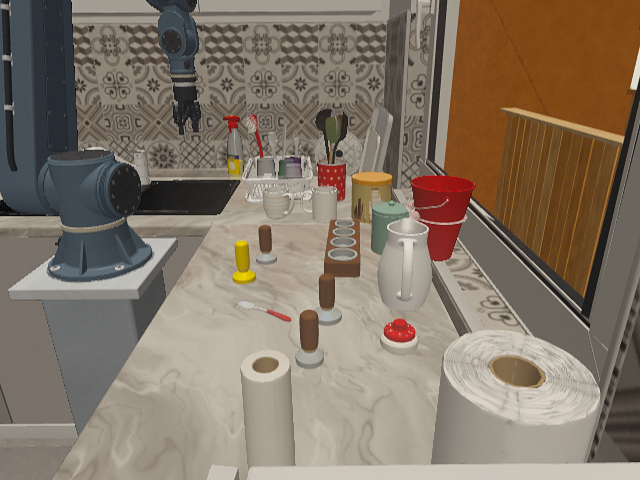

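```bash
cat >> h.py <<'E'
from scipy.spatial.transform import Rotation as R
def rot(s): q=s['tcp_rot']; return R.from_quat([q[1],q[2],q[3],q[0]])
def delta(p,yawx=None):
    "tool-frame shift/turn to world TCP p, tool down with tool-x at world yaw yawx (deg)"
    s=bot.state(); r=rot(s); out=[np.round(r.inv().apply(np.array(p)-s['eef_pos'])*1000,1)]
    if yawx is not None:
        a=np.radians(yawx); M=np.array([[np.cos(a),np.sin(a),0],[np.sin(a),-np.cos(a),0],[0,0,-1]]).T
        out.append(np.round((r.inv()*R.from_matrix(M)).as_rotvec(degrees=True),2))
    return out
E
python3 - <<'E'
from h import *
c=bot.get_calibration('wrist'); s=bot.state()
print(c['vfov'],c['cx'],c['cy']); r=rot(s).as_matrix()
print(np.round(r.T@c['T'][:3,:3],3), np.round(r.T@(c['T'][:3,3]-s['eef_pos']),3))
print(delta([0.45,0.0,0.33],90))
for n in('scene','side'):
    W=np.load(n+'.npz')['W']
    m=(W[...,2]>.03)&(W[...,2]<.055)&(abs(W[...,0]-.62)<.12)&(abs(W[...,1]-.0)<.2)
    Q=W[m]; 
    print(n,len(Q),cv2.minAreaRect(Q[:,:2].astype(np.float32)*1000))
    for x,y in((.43,-.02),):
        m=(W[...,2]>.05)&(W[...,2]<.12)&(np.hypot(W[...,0]-x,W[...,1]-y)<.045); Q=W[m]; print(len(Q),np.median(Q,0),Q.min(0),Q.max(0))
E
```

```text
65.0679067189669 321.38765632083175 242.1835272477343
[[ 0.     0.962  0.272]
 [ 1.    -0.     0.   ]
 [ 0.     0.272 -0.962]] [ 0.068  0.    -0.143]
[array([-437.5, -419.8,  -98.7]), array([-3.000e-02,  2.000e-02,  7.649e+01])]
scene 1861 ((659.4613037109375, -5.8712921142578125), (380.05609130859375, 158.00758361816406), 85.86639404296875)
224 [ 0.42100145 -0.01831254  0.07881247] [ 0.41019992 -0.03131804  0.05002407] [0.44389924 0.00304612 0.09844305]
side 1672 ((664.424072265625, 26.964080810546875), (312.8758544921875, 153.0524139404297), 85.79708099365234)
249 [ 0.43052933 -0.02426218  0.07699805] [ 0.41383876 -0.03270485  0.05007843] [ 0.44517013 -0.00434425  0.09909583]
```

Emit:
send_rows --plan '[{"xyz":[-0.049,-0.0345,-0.03],"turn":[0,0,7.65],"grip":0.06},{"xyz":[-0.098,-0.069,-0.06],"turn":[0,0,15.3],"grip":0.06},{"xyz":[-0.147,-0.1035,-0.099],"turn":[0,0,22.95],"grip":0.06},{"xyz":[-0.196,-0.138,-0.099],"turn":[0,0,30.6],"grip":0.06},{"xyz":[-0.245,-0.1725,-0.099],"turn":[0,0,38.25],"grip":0.06},{"xyz":[-0.294,-0.207,-0.099],"turn":[0,0,45.9],"grip":0.06},{"xyz":[-0.343,-0.2415,-0.099],"turn":[0,0,53.55],"grip":0.06},{"xyz":[-0.392,-0.276,-0.099],"turn":[0,0,61.2],"grip":0.06},{"xyz":[-0.441,-0.3105,-0.099],"turn":[0,0,68.85],"grip":0.06},{"xyz":[-0.491,-0.345,-0.099],"turn":[0,0,76.5],"grip":0.06}]'

```text
t: 1.55
eef_pos: [0.5206, 0.0583, 0.3304]
tcp_rot: [0.0, 0.709, 0.705, 0.0]
ft_force: [1.4, 0.4, -0.2]
width: 0.0596
grip_force: 0.0
```

Emit:
send_rows --plan '[{"xyz":[0,0,0]},{"xyz":[0,0,0]}]'

```text
validation failed for argument at $.pl...
```

Run:
```python
from h import *
s=bot.state(); print(s['t'],s['eef_pos'],s['tcp_rot'],s['ft_force'])
cal=bot.get_calibration('wrist'); im,d=bot.read_camera('wrist'); W=pts('wrist',d,cal)
np.savez('w1.npz',im=im,W=W,d=d,T=cal['T']); cv2.imwrite('pics/w1.png',im[:,:,::-1])
for t in ('basket_1','stand','tamper_a'):
    for r in bot.cut_out('wrist',t):
        Q=W[r['region']]; Q=Q[~np.isnan(Q[:,0])]; print(t,round(r['conf'],2),np.round(r['rect']),np.round(np.median(Q,0),3))
```

```text
1.55 [0.52059081 0.05833574 0.33043043] [1.31976224e-04 7.08877166e-01 7.05331911e-01 2.04232682e-04] [ 1.43112147  0.39305616 -0.16813371]
basket_1 0.63 [421. 208. 110. 262.] [0.633 0.063 0.044]
stand 0.97 [419. 208. 108. 259.] [0.633 0.063 0.044]
stand 0.33 [518.   6.  51.  11.] [0.733 0.265 0.01 ]
tamper_a 0.97 [249. 257.  54.  57.] [ 0.438 -0.003  0.048]
tamper_a 0.51 [364. 410.  22.   2.] [ 0.583 -0.266  0.004]
```

View pics/w1.png

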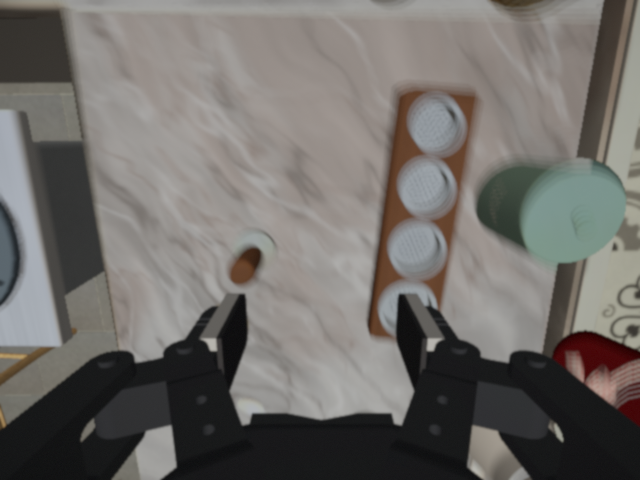

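Emit:
send_rows --plan '[{"xyz":[0,0,0],"turn":[0,0,0],"grip":0.06},{"xyz":[0,0,0],"turn":[0,0,0],"grip":0.06}]'

```text
t: 2.0
eef_pos: [0.5188, 0.0613, 0.3307]
tcp_rot: [0.0, 0.706, 0.708, 0.0]
ft_force: [-0.6, 0.2, -0.1]
width: 0.0597
grip_force: 0.0
```

```bash
cat >> h.py <<'E'
def fitc(Q):
    A=np.c_[2*Q[:,:2],np.ones(len(Q))]; s=np.linalg.lstsq(A,(Q[:,:2]**2).sum(1),rcond=None)[0]
    return s[:2],np.sqrt(s[2]+s[:2]@s[:2])
E
python3 - <<'E'
from h import *
s=bot.state(); print(s['t'],s['eef_pos'],s['tcp_rot'],np.abs(s['qd']).max())
cal=bot.get_calibration('wrist'); im,d=bot.read_camera('wrist'); W=pts('wrist',d,cal)
np.savez('w2.npz',im=im,W=W,d=d,T=cal['T']); cv2.imwrite('pics/w2.png',im[:,:,::-1])
c=bot.cut_out('wrist','stand')[0]; m=c['region']
Q=W[m]; print('z hist',np.histogram(Q[:,2],np.arange(.0,.06,.004)))
top=Q[(Q[:,2]>.034)]; print(cv2.minAreaRect((top[:,:2]*1000).astype(np.float32)))
for r in bot.cut_out('wrist','tamper_a')[:1]:
    Q=W[r['region']]; 
    h=Q[Q[:,2]>.085]; print('top',len(h),np.median(h,0),h.min(0),h.max(0), cv2.minEnclosingCircle((h[:,:2]*1000).astype(np.float32)))
    h=Q[(Q[:,2]>.005)&(Q[:,2]<.016)]; print('disc',len(h),h.min(0),h.max(0),cv2.minEnclosingCircle((h[:,:2]*1000).astype(np.float32)))
big=cv2.resize(im[60:400,180:520],None,fx=1.7,fy=1.7,interpolation=cv2.INTER_CUBIC); cv2.imwrite('pics/w2c.png',big[:,:,::-1])
f=W[220:240,300:350].reshape(-1,3); print('table z',np.nanmedian(f,0))
E
```

```text
2.0 [0.51883531 0.06128673 0.33069978] [1.37663330e-04 7.06434515e-01 7.07778373e-01 1.78797908e-04] 0.0035750200868977762
z hist (array([ 122,    6,   86,  129,  135,  131, 4239,  702,  347,  369, 2306,
       9343,  219,    0]), array([0.   , 0.004, 0.008, 0.012, 0.016, 0.02 , 0.024, 0.028, 0.032,
       0.036, 0.04 , 0.044, 0.048, 0.052, 0.056]))
((612.2821044921875, 32.32029724121094), (305.4214782714844, 129.92697143554688), 85.84117889404297)
top 665 [ 0.433617   -0.00855295  0.09578309] [ 0.416997   -0.0262943   0.08533573] [0.44757212 0.00457665 0.09907368] ((432.1890869140625, -10.900948524475098), 15.888259887695312)
disc 450 [ 0.40506042 -0.03677753  0.00506992] [0.45895282 0.01567811 0.01599949] ((432.0922546386719, -11.216449737548828), 27.138368606567383)
table z [0.52382015 0.01359876 0.00088343]
```

View pics/w2c.png

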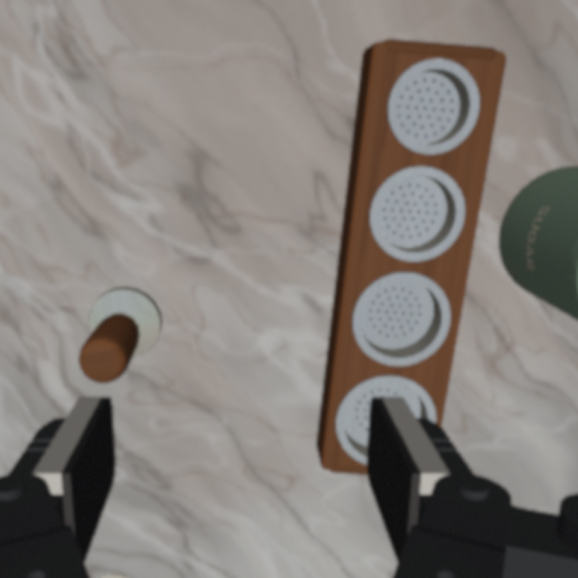

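```bash
cat >> h.py <<'E'
def rectify(im,cal,z,x0,y0,w,h,s=0.00025):
    "top view of plane z; pixel (i,j): x=x0+i*s, y=y0+j*s"
    f=240/np.tan(np.radians(cal['vfov'])/2)
    X,Y=np.meshgrid(x0+np.arange(int(w/s))*s,y0+np.arange(int(h/s))*s)
    P=(np.stack([X,Y,np.full_like(X,z)],-1)-cal['T'][:3,3])@cal['T'][:3,:3]
    u=cal['cx']+f*P[...,0]/-P[...,2]; v=cal['cy']-f*P[...,1]/-P[...,2]
    return cv2.remap(im,u.astype(np.float32),v.astype(np.float32),cv2.INTER_LINEAR)
E
python3 - <<'E'
from h import *
n=np.load('w2.npz'); cal=bot.get_calibration('wrist'); cal['T']=n['T']
s=.00025; x0,y0=.54,-.14
g=rectify(n['im'],cal,.046,x0,y0,.17,.36)
hsv=cv2.cvtColor(g,cv2.COLOR_RGB2HSV); m=(hsv[...,1]<75).astype(np.uint8)
# brown surroundings: fit rim ellipses
for c in cv2.findContours(m,cv2.RETR_LIST,cv2.CHAIN_APPROX_NONE)[0]:
    if len(c)<500: continue
    (cx,cy),(a,b),t=cv2.fitEllipse(c)
    if 45<a*s*1000<85 and b<1.3*a: print(len(c),round(x0+cx*s,4),round(y0+cy*s,4),np.round([a*s*1000,b*s*1000],1))
# disc of tamper at z=.011 top edge
x1,y1=.38,-.06; t=rectify(n['im'],cal,.011,x1,y1,.1,.1)
out=np.hstack([cv2.resize(g[::-1],None,fx=.41,fy=.41),cv2.resize(t[::-1],(400,400))[:590] if 0 else np.pad(cv2.resize(t[::-1],(400,400)),((0,int(1440*.41+.5)-400),(0,0),(0,0)))[:cv2.resize(g,None,fx=.41,fy=.41).shape[0]]])
cv2.imwrite('pics/rect.png',out[:,:,::-1])
E
```

```text
681 0.6424 0.1443 [59.9 60.2]
742 0.6373 0.0759 [65.1 65.5]
797 0.6319 0.0026 [70.1 70.6]
```

View pics/rect.png

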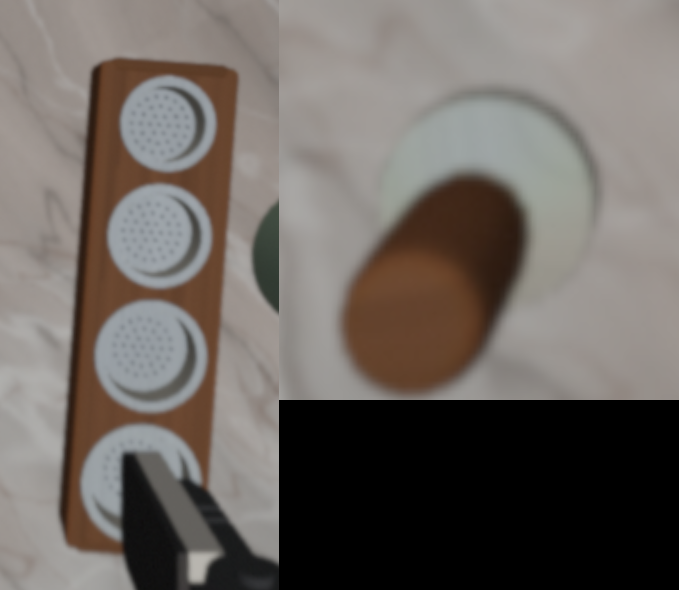

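Emit:
send_rows --plan '[{"xyz":[-0.024,-0.029,0.05],"turn":[0,0,0],"grip":0.06},{"xyz":[-0.048,-0.058,0.1],"turn":[0,0,0],"grip":0.06},{"xyz":[-0.072,-0.0865,0.15],"turn":[0,0,0],"grip":0.06},{"xyz":[-0.072,-0.0865,0.19],"turn":[0,0,0],"grip":0.06},{"xyz":[-0.072,-0.0865,0.19],"turn":[0,0,0],"grip":0.06},{"xyz":[-0.072,-0.0865,0.19],"turn":[0,0,0],"grip":0.06}]'

```text
t: 2.9
eef_pos: [0.4341, -0.0114, 0.1418]
tcp_rot: [0.001, 0.707, 0.707, 0.001]
ft_force: [-0.1, -1.3, 0.5]
width: 0.06
grip_force: 0.0
```

Run:
```python
from h import *
s=bot.state(); print(s['t'],s['eef_pos'],s['tcp_rot'],s['ft_force'])
cal=bot.get_calibration('wrist'); im,d=bot.read_camera('wrist'); W=pts('wrist',d,cal)
r=bot.cut_out('wrist','tamper_a')[0]; Q=W[r['region']]; Q=Q[np.hypot(Q[:,0]-.432,Q[:,1]+.011)<.05]
h=Q[Q[:,2]>.094]; print('top',len(h),h[:,2].max(),cv2.minEnclosingCircle((h[:,:2]*1000).astype(np.float32)),np.ptp(h,0))
h=Q[(Q[:,2]>.006)&(Q[:,2]<.014)]; print('disc',len(h),cv2.minEnclosingCircle((h[:,:2]*1000).astype(np.float32)),h.min(0),h.max(0))
print(delta([.4325,-.0105,.049],90))
W=np.load('w2.npz')['W']; m=(W[...,0]>.66)&(abs(W[...,1]-.06)<.08)&(W[...,2]>.06); print('canister',np.nanmin(W[m],0),np.nanmax(W[m],0))
```

```text
2.9 [ 0.43405756 -0.01141751  0.14181375] [6.70532058e-04 7.06915479e-01 7.07297484e-01 5.69888613e-04] [-0.06269967 -1.33282906  0.52279775]
top 1898 0.09880763311811419 ((431.7921142578125, -10.919041633605957), 14.33340072631836) [0.02845417 0.02802565 0.00480539]
disc 674 ((431.78399658203125, -11.347140312194824), 27.100322723388672) [ 0.40468808 -0.02872792  0.00601677] [0.45821652 0.01575307 0.01399954]
[array([ 0.9, -2.3, 93. ]), array([0.16, 0.01, 0.03])]
canister [ 0.70912468 -0.01999938  0.06001574] [0.88790297 0.13999937 0.14196472]
```

Emit:
send_rows --plan '[{"xyz":[0,-0.002,0.03],"turn":[0,0,0],"grip":0.06},{"xyz":[0,-0.002,0.06],"turn":[0,0,0],"grip":0.06},{"xyz":[0,-0.002,0.08],"turn":[0,0,0],"grip":0.06},{"xyz":[0,-0.002,0.093],"turn":[0,0,0],"grip":0.06},{"xyz":[0,-0.002,0.093],"turn":[0,0,0],"grip":0.06},{"xyz":[0,-0.002,0.093],"turn":[0,0,0],"grip":0.06}]'

```text
t: 3.75
eef_pos: [0.4317, -0.0117, 0.0482]
tcp_rot: [0.0, 0.707, 0.707, 0.0]
ft_force: [-0.4, 0.6, 0.4]
width: 0.06
grip_force: 0.0
```

Emit:
send_rows --squeeze 70 --plan '[{"xyz":[0,0,0],"turn":[0,0,0],"grip":0.035},{"xyz":[0,0,0],"turn":[0,0,0],"grip":0.02},{"xyz":[0,0,0],"turn":[0,0,0],"grip":0.02},{"xyz":[0,0,0],"turn":[0,0,0],"grip":0.02},{"xyz":[0,0,0],"turn":[0,0,0],"grip":0.02}]'

```text
t: 4.38
eef_pos: [0.4313, -0.0117, 0.0481]
tcp_rot: [0.0, 0.707, 0.707, 0.0]
ft_force: [-2.9, 0.0, 6.6]
width: 0.0307
grip_force: 68.6
```

Emit:
send_rows --plan '[{"xyz":[0,0,-0.02],"turn":[0,0,0],"grip":0.02},{"xyz":[0,0,-0.06],"turn":[0,0,0],"grip":0.02},{"xyz":[0.02,0.028,-0.09],"turn":[0,0,0],"grip":0.02},{"xyz":[0.045,0.064,-0.09],"turn":[0,0,0],"grip":0.02},{"xyz":[0.07,0.1,-0.09],"turn":[0,0,0],"grip":0.02},{"xyz":[0.095,0.136,-0.09],"turn":[0,0,0],"grip":0.02},{"xyz":[0.12,0.168,-0.09],"turn":[0,0,0],"grip":0.02},{"xyz":[0.142,0.195,-0.09],"turn":[0,0,0],"grip":0.02},{"xyz":[0.156,0.211,-0.085],"turn":[0,0,0],"grip":0.02},{"xyz":[0.156,0.211,-0.075],"turn":[0,0,0],"grip":0.02}]'

```text
t: 5.62
eef_pos: [0.6427, 0.1452, 0.1214]
tcp_rot: [-0.0, 0.707, 0.707, -0.0]
ft_force: [-1.1, -0.1, -3.9]
width: 0.0305
grip_force: 70.4
```

Emit:
send_rows --plan '[{"xyz":[0,0,0],"turn":[0,0,0],"grip":0.02},{"xyz":[0,0,0],"turn":[0,0,0],"grip":0.02},{"xyz":[0,0,0],"turn":[0,0,0],"grip":0.02}]'

```text
t: 6.0
eef_pos: [0.6418, 0.1438, 0.123]
tcp_rot: [0.0, 0.707, 0.707, 0.0]
ft_force: [-0.0, 0.4, -4.0]
width: 0.0305
grip_force: 70.4
```

Run:
```python
from h import *
s=bot.state(); print(s['t'],s['eef_pos'],s['tcp_rot'],s['ft_force'],s['ft_torque'])
cal=bot.get_calibration('wrist'); im,d=bot.read_camera('wrist'); np.savez('w3.npz',im=im,d=d,T=cal['T']); cv2.imwrite('pics/w3.png',im[:,:,::-1])
print(delta([.6424,.1443,.119],90))
```

```text
6.0 [0.64183382 0.14380321 0.12297331] [2.14456007e-04 7.07352336e-01 7.06861066e-01 2.45438719e-04] [-0.02084939  0.35922436 -4.03545936] [0.00461026 0.01393982 0.0129325 ]
[array([0.4, 0.5, 4. ]), array([ 0.04, -0.  , -0.04])]
```

View pics/w3.png

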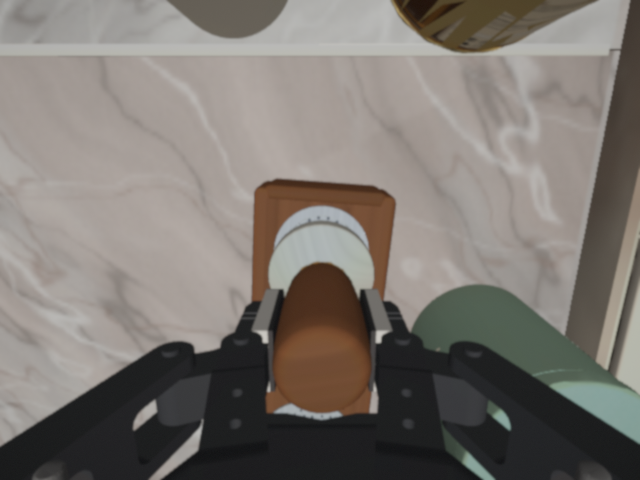

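Emit:
send_rows --plan '[{"xyz":[0.0004,0.0005,0.005],"turn":[0,0,0],"grip":0.02},{"xyz":[0.0004,0.0005,0.011],"turn":[0,0,0],"grip":0.02},{"xyz":[0.0004,0.0005,0.016],"turn":[0,0,0],"grip":0.02},{"xyz":[0.0004,0.0005,0.02],"turn":[0,0,0],"grip":0.02},{"xyz":[0.0004,0.0005,0.022],"turn":[0,0,0],"grip":0.02},{"xyz":[0.0004,0.0005,0.0235],"turn":[0,0,0],"grip":0.02},{"xyz":[0.0004,0.0005,0.0245],"turn":[0,0,0],"grip":0.02},{"xyz":[0.0004,0.0005,0.0255],"turn":[0,0,0],"grip":0.02}]'

```text
t: 7.05
eef_pos: [0.6425, 0.1446, 0.0969]
tcp_rot: [0.0, 0.707, 0.707, 0.0]
ft_force: [-1.2, -0.0, -3.0]
width: 0.0304
grip_force: 70.4
```

Run:
```python
from h import *
s=bot.state(); print(s['eef_pos'])
n=np.load('w3.npz'); cal=bot.get_calibration('wrist'); cal['T']=n['T']; W=pts('wrist',n['d'],cal)
zb=.12297-.0481
m=(W[...,2]>zb+.004)&(W[...,2]<zb+.015)&(np.hypot(W[...,0]-.6418,W[...,1]-.1438)<.035); Q=W[m]
e=Q[np.argsort(Q[:,0])]
print(len(Q),np.median(Q[:,2]),Q.min(0),Q.max(0),cv2.minEnclosingCircle((Q[:,:2]*1000).astype(np.float32)))
# tilt: plane fit of disc top
A=np.c_[Q[:,:2],np.ones(len(Q))]; r=np.linalg.lstsq(A,Q[:,2],rcond=None)[0]; print('disc slope',r)
```

```text
[0.64252316 0.14463207 0.09685436]
1983 0.08791388601002512 [0.61524551 0.13709165 0.0788759 ] [0.66921986 0.17156004 0.08986986] ((642.3742065429688, 144.44834899902344), 27.13216781616211)
disc slope [-0.00364917 -0.07857508  0.10231164]
```

Emit:
send_rows --plan '[{"xyz":[-0.0008,-0.0006,0.001],"turn":[0,0,0],"grip":0.02},{"xyz":[-0.0008,-0.0006,0.002],"turn":[0,0,0],"grip":0.02},{"xyz":[-0.0008,-0.0006,0.003],"turn":[0,0,0],"grip":0.02},{"xyz":[-0.0008,-0.0006,0.0035],"turn":[0,0,0],"grip":0.02}]'

```text
t: 7.55
eef_pos: [0.6419, 0.1438, 0.0942]
tcp_rot: [0.0, 0.707, 0.707, 0.0]
ft_force: [-3.8, -1.6, 6.8]
width: 0.0307
grip_force: 71.1
```

Emit:
send_rows --plan '[{"xyz":[0,0,0.0003],"turn":[0,0,0],"grip":0.02},{"xyz":[0,0,0.0003],"turn":[0,0,0],"grip":0.02}]'

```text
t: 7.8
eef_pos: [0.6418, 0.1438, 0.0941]
tcp_rot: [0.0, 0.707, 0.707, 0.0]
ft_force: [-4.1, -1.3, 7.2]
width: 0.0309
grip_force: 71.2
```

Emit:
send_rows --plan '[{"xyz":[0,0,-0.004],"turn":[0,0,0],"grip":0.02},{"xyz":[0,0,-0.014],"turn":[0,0,0],"grip":0.02},{"xyz":[-0.02,-0.0015,-0.014],"turn":[0,0,0],"grip":0.02},{"xyz":[-0.045,-0.0034,-0.014],"turn":[0,0,0],"grip":0.02},{"xyz":[-0.0685,-0.0051,-0.014],"turn":[0,0,0],"grip":0.02},{"xyz":[-0.0685,-0.0051,-0.014],"turn":[0,0,0],"grip":0.02},{"xyz":[-0.0685,-0.0051,-0.01],"turn":[0,0,0],"grip":0.02},{"xyz":[-0.0685,-0.0051,-0.007],"turn":[0,0,0],"grip":0.02},{"xyz":[-0.0685,-0.0051,-0.0045],"turn":[0,0,0],"grip":0.02},{"xyz":[-0.0685,-0.0051,-0.0035],"turn":[0,0,0],"grip":0.02}]'

```text
t: 9.05
eef_pos: [0.6366, 0.0757, 0.0962]
tcp_rot: [-0.0, 0.707, 0.707, -0.0]
ft_force: [1.1, 0.4, -3.5]
width: 0.0304
grip_force: 70.6
```

Emit:
send_rows --plan '[{"xyz":[0,0,0.001],"turn":[0,0,0],"grip":0.02},{"xyz":[0,0,0.002],"turn":[0,0,0],"grip":0.02},{"xyz":[0,0,0.003],"turn":[0,0,0],"grip":0.02},{"xyz":[0,0,0.003],"turn":[0,0,0],"grip":0.02}]'

```text
t: 9.55
eef_pos: [0.6368, 0.0754, 0.0942]
tcp_rot: [0.0, 0.707, 0.707, 0.0]
ft_force: [-2.7, -1.2, 3.4]
width: 0.0305
grip_force: 71.0
```

Emit:
send_rows --plan '[{"xyz":[0,0,-0.004],"turn":[0,0,0],"grip":0.02},{"xyz":[0,0,-0.016],"turn":[0,0,0],"grip":0.02},{"xyz":[-0.02,-0.0015,-0.022],"turn":[0,0,0],"grip":0.02},{"xyz":[-0.045,-0.0034,-0.022],"turn":[0,0,0],"grip":0.02},{"xyz":[-0.0734,-0.0055,-0.022],"turn":[0,0,0],"grip":0.02},{"xyz":[-0.0734,-0.0055,-0.022],"turn":[0,0,0],"grip":0.02},{"xyz":[-0.0734,-0.0055,-0.022],"turn":[0,0,0],"grip":0.02}]'

```text
t: 10.42
eef_pos: [0.6313, 0.0014, 0.1158]
tcp_rot: [0.0, 0.707, 0.707, 0.0]
ft_force: [0.5, 0.8, -3.4]
width: 0.0306
grip_force: 70.7
```

Run:
```python
from h import *
s=bot.state(); print(s['t'],s['eef_pos'],s['tcp_rot'],s['ft_force'])
cal=bot.get_calibration('wrist'); im,d=bot.read_camera('wrist'); np.savez('w4.npz',im=im,d=d,T=cal['T'])
W=pts('wrist',d,cal); p=s['eef_pos']; zb=p[2]-.0481
m=(W[...,2]>zb+.004)&(W[...,2]<zb+.015)&(np.hypot(W[...,0]-p[0],W[...,1]-p[1])<.035); Q=W[m]
print('disc',cv2.minEnclosingCircle((Q[:,:2]*1000).astype(np.float32)))
x0,y0=.58,-.05; g=rectify(im,cal,.046,x0,y0,.1,.1); sat=cv2.cvtColor(g,cv2.COLOR_RGB2HSV)[...,1]
# radial edge of rim: brown->grey on rays from b3
c=np.array([.6319,.0026]); E=[]
for a in np.radians(np.arange(0,360,3)):
    r=np.arange(.029,.041,.0002); X=c[0]+r*np.cos(a); Y=c[1]+r*np.sin(a)
    v=cv2.remap(sat.astype(np.float32),((X-x0)/.00025).astype(np.float32)[None],((Y-y0)/.00025).astype(np.float32)[None],1)[0]
    k=np.argmax(np.diff(v)); 
    if v[:k+1].max(initial=0)<70 and v[min(k+6,len(v)-1)]>100 and k>5: E.append([X[k],Y[k],np.degrees(a)])
E=np.array(E); print(len(E),E[:,2].astype(int))
from scipy.optimize import least_squares
f=least_squares(lambda q:np.hypot(E[:,0]-q[0],E[:,1]-q[1])-q[2],[*c,.034],loss='soft_l1',f_scale=.0003); print(f.x,np.abs(f.fun).mean())
out=cv2.resize(g[::-1],(500,500)); cv2.imwrite('pics/r4.png',np.hstack([out,cv2.resize(im[150:400,200:450],(500,500))])[:,:,::-1][:, :800])
```

```text
10.425 [0.63128896 0.00137539 0.11582965] [9.78627196e-05 7.07485984e-01 7.06727360e-01 1.11087390e-04] [ 0.51470063  0.84528046 -3.44948573]
disc ((631.7178955078125, 2.3612728118896484), 27.117063522338867)
59 [  3   9  14  18  21  24  27  29  33  36  39  42  45  48  51  54  57  63
  66  69  78  81  84  87  90  93  96  99 102 105 108 111 117 123 126 129
 132 135 138 141 147 150 153 159 162 165 168 171 177 183 186 189 192 195
 204 345 351 354 357]
[0.63179991 0.00282549 0.03440002] 0.00010938419147737989
```

View pics/r4.png

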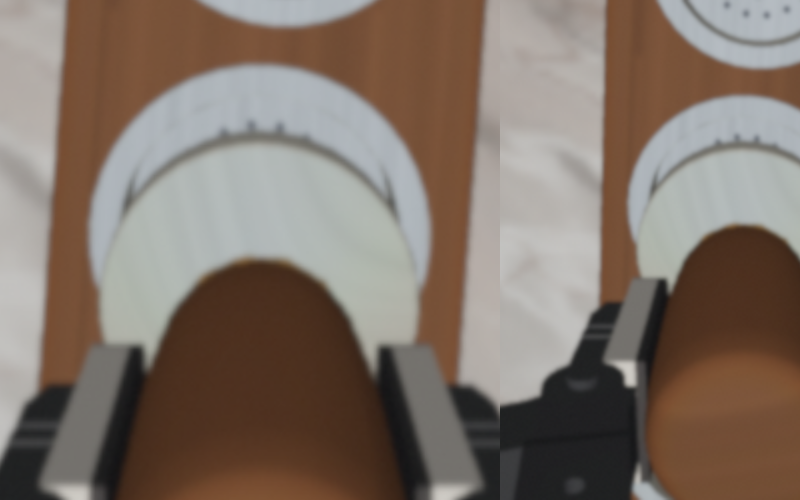

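Emit:
send_rows --plan '[{"xyz":[0.0005,0.0001,0.005],"turn":[0,0,0],"grip":0.02},{"xyz":[0.0005,0.0001,0.01],"turn":[0,0,0],"grip":0.02},{"xyz":[0.0005,0.0001,0.014],"turn":[0,0,0],"grip":0.02},{"xyz":[0.0005,0.0001,0.017],"turn":[0,0,0],"grip":0.02},{"xyz":[0.0005,0.0001,0.0185],"turn":[0,0,0],"grip":0.02},{"xyz":[0.0005,0.0001,0.0195],"turn":[0,0,0],"grip":0.02},{"xyz":[0.0005,0.0001,0.0205],"turn":[0,0,0],"grip":0.02},{"xyz":[0.0005,0.0001,0.0215],"turn":[0,0,0],"grip":0.02},{"xyz":[0.0005,0.0001,0.0225],"turn":[0,0,0],"grip":0.02},{"xyz":[0.0005,0.0001,0.0235],"turn":[0,0,0],"grip":0.02}]'

```text
t: 11.72
eef_pos: [0.6313, 0.0024, 0.092]
tcp_rot: [0.0, 0.707, 0.707, -0.0]
ft_force: [0.4, 0.1, -4.6]
width: 0.0308
grip_force: 70.7
```

Emit:
send_rows --plan '[{"xyz":[0,0,0.001],"turn":[0,0,0],"grip":0.02},{"xyz":[0,0,0.002],"turn":[0,0,0],"grip":0.02},{"xyz":[0,0,0.003],"turn":[0,0,0],"grip":0.02},{"xyz":[0,0,0.0045],"turn":[0,0,0],"grip":0.02},{"xyz":[0,0,0.006],"turn":[0,0,0],"grip":0.02},{"xyz":[0,0,0.0075],"turn":[0,0,0],"grip":0.02}]'

```text
t: 12.48
eef_pos: [0.6314, 0.0024, 0.0844]
tcp_rot: [0.0, 0.707, 0.707, -0.0]
ft_force: [0.2, -0.5, -3.3]
width: 0.0306
grip_force: 70.7
```

Emit:
send_rows --plan '[{"xyz":[0,0,0.0015],"turn":[0,0,0],"grip":0.02},{"xyz":[0,0,0.003],"turn":[0,0,0],"grip":0.02},{"xyz":[0,0,0.0045],"turn":[0,0,0],"grip":0.02},{"xyz":[0,0,0.006],"turn":[0,0,0],"grip":0.02},{"xyz":[0,0,0.0075],"turn":[0,0,0],"grip":0.02},{"xyz":[0,0,0.0085],"turn":[0,0,0],"grip":0.02},{"xyz":[0,0,0.0093],"turn":[0,0,0],"grip":0.02}]'

```text
t: 13.35
eef_pos: [0.6313, 0.0024, 0.0752]
tcp_rot: [0.0, 0.707, 0.707, -0.0]
ft_force: [0.2, -0.1, -4.1]
width: 0.0306
grip_force: 70.7
```

Emit:
send_rows --plan '[{"xyz":[0,0,0.0006],"turn":[0,0,0],"grip":0.02},{"xyz":[0,0,0.0012],"turn":[0,0,0],"grip":0.02},{"xyz":[0,0,0.0012],"turn":[0,0,0],"grip":0.02}]'

```text
t: 13.72
eef_pos: [0.6314, 0.0024, 0.0742]
tcp_rot: [0.0, 0.707, 0.707, 0.0]
ft_force: [-1.4, -0.4, -2.0]
width: 0.0302
grip_force: 70.7
```

Emit:
send_rows --squeeze 20 --plan '[{"xyz":[0,0,0.0003],"turn":[0,0,0],"grip":0.03},{"xyz":[0,0,0.0003],"turn":[0,0,0],"grip":0.034},{"xyz":[0,0,0.0003],"turn":[0,0,0],"grip":0.04},{"xyz":[0,0,0.0003],"turn":[0,0,0],"grip":0.05},{"xyz":[0,0,0.0003],"turn":[0,0,0],"grip":0.052},{"xyz":[0,0,0.0003],"turn":[0,0,0],"grip":0.052}]'

```text
t: 14.48
eef_pos: [0.6314, 0.0024, 0.0737]
tcp_rot: [0.0, 0.707, 0.707, -0.0]
ft_force: [0.0, 0.2, 0.4]
width: 0.052
grip_force: 0.0
```

Emit:
send_rows --plan '[{"xyz":[0,0,-0.01],"turn":[0,0,0],"grip":0.052},{"xyz":[0,0,-0.025],"turn":[0,0,0],"grip":0.052},{"xyz":[0,0,-0.045],"turn":[0,0,0],"grip":0.052},{"xyz":[0,0,-0.075],"turn":[0,0,0],"grip":0.052},{"xyz":[0,0,-0.11],"turn":[0,0,0],"grip":0.052},{"xyz":[0,0,-0.15],"turn":[0,0,0],"grip":0.052},{"xyz":[0.02,-0.03,-0.19],"turn":[0,0,0],"grip":0.052},{"xyz":[0.02,-0.03,-0.19],"turn":[0,0,0],"grip":0.052},{"xyz":[0.02,-0.03,-0.19],"turn":[0,0,0],"grip":0.052}]'

```text
t: 15.6
eef_pos: [0.6015, 0.0225, 0.2643]
tcp_rot: [0.0, 0.707, 0.707, 0.0]
ft_force: [0.3, 0.1, 0.7]
width: 0.0524
grip_force: 0.0
```

Run:
```python
from h import *
s=bot.state(); print(s['t'],s['eef_pos'],s['ft_force'],s['width'])
cal=bot.get_calibration('wrist'); im,d=bot.read_camera('wrist'); W=pts('wrist',d,cal)
m=(W[...,2]>.112)&(W[...,2]<.14)&(np.hypot(W[...,0]-.632,W[...,1]-.0027)<.03); h=W[m]
print('top',len(h),np.median(h[:,2]),cv2.minEnclosingCircle((h[:,:2]*1000).astype(np.float32)),'expect z .122')
sd,_=bot.read_camera('side'); cv2.imwrite('pics/end.png',np.hstack([cv2.resize(im,(400,300)),cv2.resize(sd[150:390,180:500],(400,300))])[:,:,::-1])
```

```text
15.6 [0.60147049 0.02245098 0.26431394] [0.33744959 0.10807887 0.71238522] 0.05241771823659682
top 1163 0.12185492317080304 ((631.6168212890625, 3.511367082595825), 15.682315826416016) expect z .122
```

View pics/end.png

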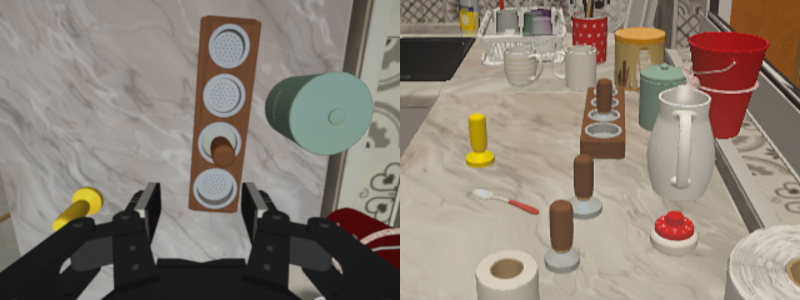

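The tamper stands upright in basket 3 (wrist view, at about 222,150), with its top at the expected height. Everything else is where it was.

```bash
python3 -c "
from rig import bot; print(bot.sign_off())"
```

```text
the job is handed in; nothing more can be done
None
```

The lone tamper was refused by baskets 1 and 2, slipped into basket 3 and was released upright on its floor; I handed the job in after about 16 s of robot time.

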